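# Set the fence stop and butt the tube against it

## Task

Set up the next tack on the welding table: push the sliding stop along the fence rail until it clicks into the notch at the yellow mark, then push the long square tube flat against the fence and along it until its end butts against the stop, with the stop still in its notch. Only push, gently, with the fingertips: do not grip or lift the stop or the tube, and leave the other things on the table where they are.

Things in the scene. Friction and masses are not known exactly. Their poses are not given: they have to be found in the camera images.
- rail: Aluminium fence rail bolted to the table, 560 mm long (its y), 60 mm deep (x -30 to +30 mm), 34 mm high, place and yaw differing between starts. Origin: centre of its underside, on the table. The side at x = -30 mm, towards the robot, is the upright fence face. A steel track strip on top, x -25 to +1 mm, has its top face 42 mm above the table.
- notch_mid (a point): Centre of the middle of three notches: 12 mm wide slots across the track at rail y = 0, 50 and 100 mm; this point is at rail x = -12, y = 50 mm, 42 mm above the table. A spring-loaded roller (16 mm) under the stop's origin drops into a notch by itself from within about 5 mm of its centre; pushing it out of a notch again takes 14 to 18 N, sliding between notches 1 to 3 N.
- stop: Dark steel sliding stop, captive, slides along the rail's y only; starts at rail y 170 to 230 mm, beyond all notches, and may cross other notches to reach the wanted one. Axes as the rail's. Origin: on the track's top face (42 mm above the table), rail x -12 mm, mid-length. Saddle y -27 to +27, x -22 to +20, z 1 to 35 mm, brass cap on top to z = 41 mm, white pointer line at y = 0.
- stop_end (a point): Centre of the saddle's end face that looks to the rail's +y: stop frame x -1, y +27, z 18 mm. A push here towards -y drives the stop from its parked place towards the notches.
- stop_face (a point): Point where the tube's end comes to rest, on the -y face of the stop's bright steel arm: 27 mm to -y from the stop's origin, 15 mm above the table, axes as the stop's. The arm is 12 mm thick and hangs in front of the fence face, from rail x -31 to -85 mm, down to 6 mm and up to 77 mm above the table.
- mark_yellow: Yellow plastic mark, 14 x 12 x 7 mm, clipped on the rail behind the track, exactly beside one of the three notches (which one differs between starts). Origin: centre of its underside, 34 mm above the table, rail x +22 mm, axes as the rail's. The stop is in this notch when its origin has the same rail y as the mark.
- mark_red: Red mark of the same shape beside another notch, not wanted.
- mark_blue: Blue mark of the same shape beside another notch, not wanted.
- tube: The long square steel tube, 30 x 160 x 30 mm, wall 3 mm, 0.28 to 0.45 kg, lying on the table on the robot's side of the fence near the rail's -y end, 12 to 35 mm clear of the fence and up to 0.1 rad askew. Origin: centre of its underside; y along it, towards the stop. Flat against the fence its origin is at rail x = -45 mm. It slides with 1.5 to 6 N.
- tube_end (a point): Centre of the tube's end face that looks to the stop: 80 mm to +y from the tube's origin, 15 mm up.
- offcut: Bystander: short piece of the same square tube, 30 x 55 x 30 mm.
- magnet_square: Bystander: flat grey arrow-shaped magnetic welding square, about 110 x 60 x 16 mm, origin under the middle of its rectangular part.
- level: Bystander: black torpedo level, 22 x 160 x 38 mm, behind the rail; origin at the centre of its underside.
- collar: Bystander: steel tube collar, 72 mm across, 40 mm high, behind the rail; origin at the centre of its underside.
- flask: Bystander: black drinking flask, 68 mm across, 200 mm high, behind the rail; origin at the centre of its underside.
- water_bottle: Bystander: white water bottle, 64 mm across, 190 mm high, behind the rail; origin at the centre of its underside.
- chipping_hammer: Bystander: chipping hammer with a red grip, 220 mm long (x), lying behind the rail; origin under the middle of its length.
Not all that is in view belongs to the job. Of the things that look like the tube, take the one that is nearest to the robot's base at the start.

How it is judged:
By the outcome, as a careful person would: the job done as asked, in the order asked, and still so for the second after the job is handed in, with the robot touching nothing.
It also fails if it takes over 67 s, if anything falls off the work surface, if the arm or the gripper's body presses on something with over 40 N, if the wrist force passes 120 N, or if a joint passes its speed limit or range.

## Robot

A 6-joint arm with a two-finger parallel gripper is mounted at the origin on the work surface. World frame = base frame: x ahead of the robot, y to its left, z up, the work surface at z = 0. Lengths are in m, angles in rad, forces in N, time in s.
With the tool pointing down it reaches from about 0.3 to 0.775 m from the base axis. Payload 14.6 kg.
Tool frame: the origin (TCP) lies on the centre line of the jaws, within the pads' length; the fingertips stand 14 mm ahead of it and the grasp point (between the pads) lies 5 mm behind it; y points along the fingers, z is the direction in which the jaws open and shut, and the axes are right-handed (so a half turn about y gives the same grasp; the last joint's range is limited). The gripper opens to 94 mm and grips with 3 to 60 N. Pads are 16 mm wide; open, the fingers measure 119 mm over their backs; the gripper's body (75 mm by 177 mm) begins 78 mm behind the grasp point.
Start: joints at [-1.216, 0.3, 1.521, -0, 1.321, -0.067], TCP at [0.225, -0.502, 0.219] pointing down, gripper open.
Joint ranges: [-3.03, 3.03], [-0.79, 2.21], [0.23, 2.52], [-1.04, 4.18], [0, 3.07], [-2.55, 2.55]. Speed limits (rad/s): [2.22, 2.22, 2.57, 3.14, 3.14, 3.14].

## Interface

Orientations are given as a unit quaternion [x, y, z, w].
In Python, from bench import readout, vision, arm, nets gives the robot as it stands.
- The arm moves only by the shell command python3 -m creep 'ROWS' [FORCE]. ROWS is a JSON object of lists of equal length, an entry for each row: "gripper": the gripper's target within -1 to 1 (fully open at 1, half-way at 0, shut at -1); "travel": the shift along the tool's x, y, z in mm, a list of three; "rot": the turn, a rotation vector about the tool's x, y, z in degrees, a list of three. In form: {"gripper": [gripper, ...], "travel": [[dx, dy, dz], ...], "rot": [[rx, ry, rz], ...]}. A call has 1 to 12 rows; each row is the pose to reach, as a shift and turn from the pose commanded when the call began, along the tool's axes at that moment; what a row does not reach only later rows make up. A row lasts 1/12 s, in which the tool goes at most 41.7 mm and 7.16 degrees, less where a joint would pass 70% of its speed; a pose out of reach is approached as far as the arm can. A call with a gripper value outside its range is refused whole. The fingers move at their own pace and stop on an object; FORCE is the grip in N (left out, the last holds). Time passes only in rows, so rows that repeat a pose let the fingers close. It gives the time, the measured TCP pose, the force and the opening at its end, in the units of the state.
- readout.get_obs(): the state, without advancing time (a new reading comes with each control period).
- vision.capture(name): name is "scene" or "top" or "wrist"; returns a dict with "image" (384x512x3 uint8, blue, green, red), "intrinsics" (3x3 intrinsics, pixels), "eye" and "attitude" of the camera in the world. Camera axes: x right, y down, z forward; pixel columns grow to the right and rows downward; lengths in m; the calibration is good to about 2 mm. A picture is of the moment at which its call begins. There is no depth.
- arm.hand_in(): hands the job in, once; it reports no verdict.
Trained networks look in the newest picture that a camera, given by its name, has taken for a name from the list of things; names that differ only in an ending like _2 or _b are one class to them, and where a whole thing is asked for, a point or a joint stands for the part that bears it (a point fixed in the world has none). Each returns a list of dicts, best first, with "p" (0 to 1); they miss things now and then, are a little off and sometimes report something else, mostly with a low value. They report only what shows in the picture. A call takes as long as a camera call. They do not tell look-alikes from the thing itself.
- nets.spot_in(camera, label): "bbox" ([left, top, right, bottom] as shares, 0 to 1, of the picture: columns of its width, rows of its height, round what is visible of it).
- nets.spot_point(camera, label): "centre" ([row, column] as shares, 0 to 1, of the picture: columns of its width, rows of its height: a listed point, or the origin of a listed thing).
The state is a dict: "clock": time; "qpos": joint angles; "joint_velocities": joint speeds; "tau": joint torques, N m; "tcp_pos": TCP position; "orientation": TCP orientation; "wrist_force": force on the tool from outside, world axes, zero at the start; "moment": the same for the moment, N m; "gripper_width": finger opening in m.
Only numpy, scipy, OpenCV 4.12 (cv2) and the standard library are available. Lean on these libraries where they do the work, as an engineer would, in place of code of your own. Each camera call takes 0.05 s, during which the arm holds its last target. There are 200 camera calls.

## Working session

There is one attempt and no reset: what is moved stays moved. The work goes in short steps, Python scripts to look and compute and a shell command to move; the robot and the scene stay as the last step left them, time stands still between calls to the robot, and variables do not carry over. Pictures are saved under pics/ and viewed, about 8 in all and at most 12, crops included, and the job is handed in when it is done.

```bash
ls; mkdir -p pics
python3 - <<'E'
from bench import readout, vision, nets
import cv2, numpy as np
o=readout.get_obs(); print({k:np.round(v,3).tolist() for k,v in o.items()})
ims=[]
for c in ["scene","top"]:
    d=vision.capture(c); cv2.imwrite(f"pics/{c}0.png",d["image"]); print(c,np.round(d["intrinsics"],1).tolist(),np.round(d["eye"],3).tolist(),np.round(d["attitude"],3).tolist())
    for l in ["rail","notch_mid","stop","stop_end","stop_face","mark_yellow","mark_red","mark_blue","tube","tube_end","offcut"]:
        r=nets.spot_point(c,l); print(l,[(round(q["p"],2),round(q["centre"][1]*512),round(q["centre"][0]*384)) for q in r[:4]])
E
```

```text
pics
{'clock': 0.0, 'qpos': [-1.216, 0.3, 1.522, -0.0, 1.321, -0.067], 'joint_velocities': [0.0, -0.001, -0.0, -0.001, -0.001, 0.001], 'tau': [-0.001, -53.181, -35.274, 0.071, 0.024, -0.0], 'tcp_pos': [0.225, -0.502, 0.219], 'orientation': [-0.148, 0.692, -0.691, 0.148], 'wrist_force': [-0.165, 0.217, 0.204], 'moment': [0.029, 0.047, -0.039], 'gripper_width': 0.094}
scene [[359.2, 0.0, 260.3], [0.0, 359.2, 192.6], [0.0, 0.0, 1.0]] [1.127, -0.65, 0.673] [0.831, 0.306, -0.161, -0.435]
rail [(0.68, 254, 207)]
notch_mid [(0.78, 264, 189), (0.74, 192, 225)]
stop [(0.55, 299, 170)]
stop_end [(0.88, 303, 162)]
stop_face [(0.76, 285, 175)]
mark_yellow []
mark_red [(0.41, 255, 204)]
mark_blue [(0.43, 267, 197)]
tube [(0.86, 192, 224), (0.74, 108, 259)]
tube_end [(0.8, 102, 284), (0.67, 215, 208), (0.64, 345, 183)]
offcut [(0.58, 247, 175)]
top [[456.3, 0.0, 250.4], [0.0, 456.3, 192.2], [0.0, 0.0, 1.0]] [0.352, -0.004, 1.18] [0.713, -0.695, 0.072, -0.066]
rail [(0.66, 240, 216)]
notch_mid []
stop [(0.8, 152, 206)]
stop_end [(0.9, 142, 205)]
stop_face [(0.59, 161, 223)]
mark_yellow [(0.45, 185, 265), (0.36, 205, 198)]
mark_red [(0.42, 247, 200)]
mark_blue [(0.38, 225, 203)]
tube [(0.95, 307, 246), (0.59, 402, 269), (0.54, 184, 264), (0.33, 223, 215)]
tube_end [(0.79, 273, 238), (0.66, 419, 244)]
offcut [(0.7, 186, 266), (0.45, 221, 216)]
```

View pics/top0.png

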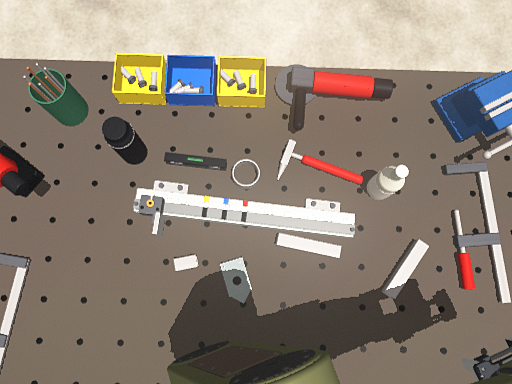

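View pics/scene0.png

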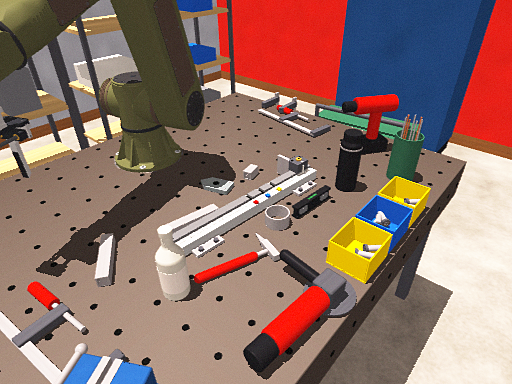

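```bash
cat > h.py <<'E'
import numpy as np, cv2
from scipy.spatial.transform import Rotation as R
from bench import readout, vision, nets
def cap(c):
    d=vision.capture(c); d["R"]=R.from_quat(d["attitude"]).as_matrix(); return d
def back(d,u,v,z):
    r=d["R"]@np.linalg.solve(d["intrinsics"],[u,v,1.]); e=np.array(d["eye"]); return e+r*(z-e[2])/r[2]
def proj(d,p):
    q=d["intrinsics"]@d["R"].T@(np.asarray(p)-d["eye"]); return q[:2]/q[2]
E
python3 - <<'E'
from h import *
d=cap("top"); im=d["image"]
c=im[180:300,120:370]; cv2.imwrite("pics/crop1.png",cv2.resize(c,None,fx=3.2,fy=3.2,interpolation=cv2.INTER_CUBIC))
for n,u,v in [("tubeA",309,245),("tubeB",407,266)]:
    p=back(d,u,v,.03);print(n,p,np.hypot(*p[:2]))
hsv=cv2.cvtColor(im,cv2.COLOR_BGR2HSV)
for n,lo,hi in [("y",(22,120,100),(35,255,255)),("b",(100,150,80),(125,255,255)),("r",(0,150,100),(6,255,255))]:
    m=cv2.inRange(hsv,lo,hi); m[:190]=0;m[230:]=0;m[:,:170]=0;m[:,270:]=0
    ys,xs=np.nonzero(m); 
    if len(xs): print(n,len(xs),xs.mean(),ys.mean(),back(d,xs.mean(),ys.mean(),.040))
E
```

```text
tubeA [ 0.4485313  -0.16234647  0.03      ] 0.47700807024366954
tubeB [ 0.40250791 -0.40760679  0.03      ] 0.5728489398078931
y 27 205.88888888888889 198.22222222222223 [0.55929998 0.1010034  0.04      ]
b 16 225.4375 200.5625 [0.55460216 0.05122495 0.04      ]
r 20 244.7 203.0 [0.54963971 0.00221554 0.04      ]
```

View pics/crop1.png

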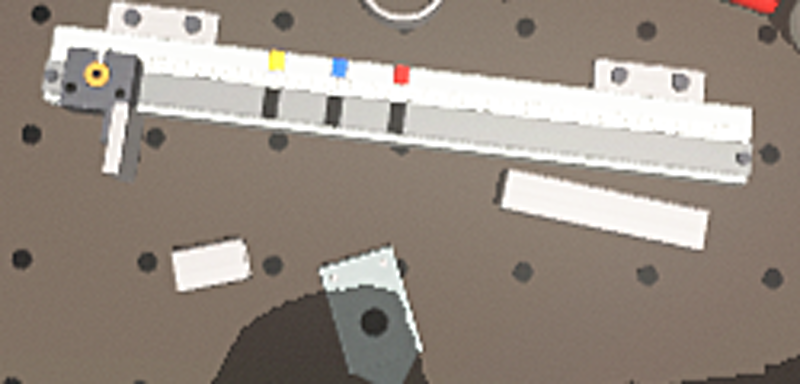

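```bash
cat > fit.py <<'E'
from h import *
from scipy.optimize import least_squares
d=cap("top")
def pose(P,q): # q x,y,yaw
    c,s=np.cos(q[2]),np.sin(q[2]); P=np.atleast_2d(P)
    return np.c_[q[0]+c*P[:,0]-s*P[:,1], q[1]+s*P[:,0]+c*P[:,1], P[:,2]]
def fit(P,px,q0):
    f=lambda q:(np.array([proj(d,p) for p in pose(P,q)])-px).ravel()
    r=least_squares(f,q0,loss="soft_l1"); print(np.round(r.x,4),np.round(r.fun.reshape(-1,2),2).tolist()); return r.x
cr=lambda L:np.array(L)/3.2+[120,180]
P=[[-.03,-.28,.034],[.03,-.28,.034],[.03,.28,.034],[.022,.1,.041],[.022,.05,.041],[.022,0,.041],[-.012,.1,.042],[-.012,.05,.042],[-.012,0,.042]]
px=cr([[745,183],[752,107],[54,27],[277,60],[340,68],[402,74],[271,103],[335,111],[398,117]])
rail=fit(P,px,[.53,0,-.1])
T=[[-.015,.08,.03],[.015,.08,.03],[.015,-.08,.03],[-.015,-.08,.03]]
tube=fit(T,cr([[501,207],[509,170],[708,210],[703,248]]),[.45,-.16,-.15])
inv=lambda p:(np.array([[np.cos(rail[2]),np.sin(rail[2])],[-np.sin(rail[2]),np.cos(rail[2])]])@(np.array(p)[:2]-rail[:2]))
print("tube in rail",inv(tube),tube[2]-rail[2])
for n,c,z in [("cap",(97,73),.083),("armtop_l",(108,140),.077)]: 
    u,v=cr(c); print(n,inv(back(d,u,v,z)))
for n,z in [("stop_end",.06),("stop",.042),("tube_end",.015)]:
    for r in nets.spot_point("top",n)[:1]: print(n,inv(back(d,r["centre"][1]*512,r["centre"][0]*384,z)))
for n in ["offcut","magnet_square","flask","water_bottle","collar"]:
    for r in nets.spot_point("top",n)[:1]: print(n,np.round(back(d,r["centre"][1]*512,r["centre"][0]*384,0),3),round(r["p"],2))
np.save("rail.npy",rail)
o=readout.get_obs();print(o["clock"],R.from_quat(o["orientation"]).as_matrix().round(3))
E
python3 fit.py
```

```text
[ 0.5263  0.0019 -0.0901] [[0.8, -0.22], [0.28, 0.1], [0.35, -0.13], [-0.15, 0.21], [-0.25, -0.02], [-0.03, 0.37], [-0.1, -0.11], [-0.39, -0.32], [-0.35, 0.1]]
[ 0.448  -0.1626 -0.1736] [[0.19, 0.07], [-0.1, -0.05], [0.13, 0.04], [-0.21, -0.05]]
tube in rail [-0.0632115  -0.17081832] -0.08348461132381269
cap [-0.01057358  0.22972073]
armtop_l [-0.05965034  0.214751  ]
stop_end [-0.01032794  0.25576398]
stop [-0.00896294  0.23381064]
tube_end [-0.02161811 -0.44956976]
offcut [0.392 0.148 0.   ] 0.7
magnet_square [0.372 0.019 0.   ] 0.86
flask [0.688 0.301 0.   ] 0.88
water_bottle [ 0.601 -0.346  0.   ] 0.63
collar [0.637 0.004 0.   ] 0.69
1.7 [[-0.912 -0.     0.409]
 [-0.409 -0.    -0.912]
 [ 0.    -1.     0.   ]]
```

Candidates for the tube are A at (309,245), 0.48 m from the base and beside the fence's -y end, and B at (407,266), 0.57 m from the base. A fits because it is nearest and 12–35 mm off the fence, and the crop confirms it. The piece at (186,263) is the short offcut. The yellow mark is at (206,198), which is the rail y=100 mm notch. The stop sits at about y=229 mm.

```bash
cat > go.py <<'E'
import sys
from h import *
rx,ry,z=map(float,sys.argv[1:4])   # rail mm, mm, TCP z mm
q=np.load("rail.npy"); c,s=np.cos(q[2]),np.sin(q[2])
o=readout.get_obs(); M=R.from_quat(o["orientation"]); p=np.array(o["tcp_pos"])
t=np.array([q[0]+c*rx/1e3-s*ry/1e3,q[1]+s*rx/1e3+c*ry/1e3,z/1e3])
W=np.array([[-c,0,-s],[-s,0,c],[0,-1,0]])  # z=rail +y, y=down
W[:,0]=np.cross(W[:,1],W[:,2])
a=M.inv().as_matrix()
w=p[:2]-q[:2]
print("t",round(o["clock"],2),"rail now",np.round([1e3*(c*w[0]+s*w[1]),1e3*(-s*w[0]+c*w[1]),1e3*p[2]],1),"F",np.round(o["wrist_force"],1),"grip",round(o["gripper_width"],3),"q",np.round(o["qpos"],2))
print("travel",np.round(1e3*a@(t-p),1),"rot",np.round(np.degrees((M.inv()*R.from_matrix(W)).as_rotvec()),2))
E
python3 go.py -13 300 219
python3 -m creep '{"gripper":[-1,-1,-1,-1,-1,-1,-1,-1,-1,-1,-1,-1],"travel":[[-616,0,-604],[-616,0,-604],[-616,0,-604],[-616,0,-604],[-616,0,-604],[-616,0,-604],[-616,0,-604],[-616,0,-604],[-616,0,-604],[-616,0,-604],[-616,0,-604],[-616,0,-604]],"rot":[[0,-150.7,0],[0,-150.7,0],[0,-150.7,0],[0,-150.7,0],[0,-150.7,0],[0,-150.7,0],[0,-150.7,0],[0,-150.7,0],[0,-150.7,0],[0,-150.7,0],[0,-150.7,0],[0,-150.7,0]]}' 20
python3 go.py -13 300 219
```

```text
t 1.7 rail now [-254.6 -528.7  219.5] F [0.3 0.7 0.9] grip 0.094 q [-1.22  0.3   1.52 -0.    1.32 -0.07]
travel [-6.166e+02  4.000e-01 -6.041e+02] rot [   0.   -150.67    0.  ]
clock: 2.7
tcp_pos: [0.4078, -0.0341, 0.2198]
orientation: [-0.581, 0.403, -0.404, 0.581]
wrist_force: [1.1, -0.3, 0.8]
gripper_width: 0.0173
t 2.7 rail now [-114.8  -46.5  219.8] F [ 1.1 -0.3  0.8] grip 0.017 q [-0.17 -0.02  1.89  0.    1.28 -0.53]
travel [-268.4    0.9  241.6] rot [-3.000e-02 -6.437e+01  5.000e-02]
```

```bash
python3 -m creep '{"gripper":[-1,-1,-1,-1,-1,-1,-1,-1,-1,-1,-1],"travel":[[-268,0,242],[-268,0,242],[-268,0,242],[-268,0,242],[-268,0,242],[-268,0,242],[-268,0,242],[-268,0,242],[-268,0,242],[-268,0,242],[-268,0,242]],"rot":[[0,-64.4,0],[0,-64.4,0],[0,-64.4,0],[0,-64.4,0],[0,-64.4,0],[0,-64.4,0],[0,-64.4,0],[0,-64.4,0],[0,-64.4,0],[0,-64.4,0],[0,-64.4,0]]}'
python3 go.py -13 300 68
```

```text
clock: 3.62
tcp_pos: [0.5425, 0.2995, 0.2185]
orientation: [0.707, -0.034, 0.033, -0.706]
wrist_force: [0.5, 0.5, -0.1]
gripper_width: 0.0003
t 3.62 rail now [-10.7 297.8 218.5] F [ 0.5  0.5 -0.1] grip 0.0 q [ 0.45  0.46  1.31 -0.    1.38 -1.03]
travel [ -2.2 150.5   2.3] rot [ 0.04 -0.28 -0.06]
```

```bash
python3 -m creep '{"gripper":[-1,-1,-1,-1,-1,-1,-1],"travel":[[-2,40,2],[-2,80,2],[-2,110,2],[-2,135,2],[-2,150,2],[-2,150,2],[-2,150,2]],"rot":[[0,-0.3,0],[0,-0.3,0],[0,-0.3,0],[0,-0.3,0],[0,-0.3,0],[0,-0.3,0],[0,-0.3,0]]}'
python3 go.py -13 139 68
python3 - <<'E'
from h import *
d=cap("scene"); d2=cap("wrist")
a=cv2.resize(d["image"][110:260,190:390],(800,600),interpolation=cv2.INTER_CUBIC)
cv2.imwrite("pics/s2.png",np.hstack([cv2.resize(a,(440,330)),cv2.resize(d2["image"],(360,330))]))
E
```

```text
clock: 4.2
tcp_pos: [0.5409, 0.2998, 0.0699]
orientation: [0.706, -0.033, 0.033, -0.706]
wrist_force: [-0.1, -0.7, 0.7]
gripper_width: 0.0007
t 4.2 rail now [-12.4 298.1  69.9] F [-0.1 -0.7  0.7] grip 0.001 q [ 0.45  0.6   1.45 -0.    1.09 -1.03]
travel [  -0.2    1.9 -159.1] rot [ 0.02 -0.16 -0.02]
```

View pics/s2.png

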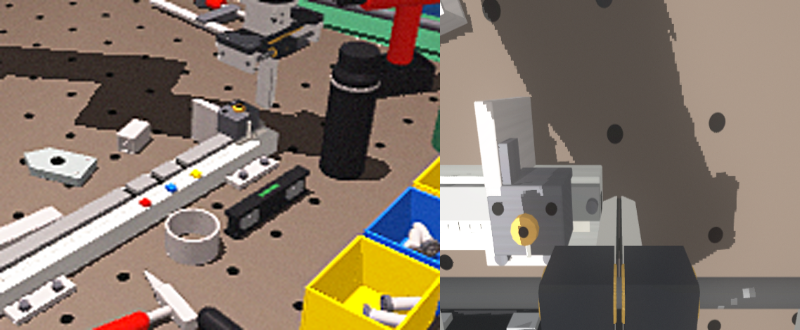

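```bash
python3 -m creep '{"gripper":[-1,-1,-1,-1,-1,-1,-1,-1,-1,-1,-1,-1],"travel":[[0,0,-12],[0,0,-24],[0,0,-28],[0,0,-32],[0,0,-37],[0,0,-42],[0,0,-48],[0,0,-54],[0,0,-60],[0,0,-66],[0,0,-72],[0,0,-78]],"rot":[[0,0,0],[0,0,0],[0,0,0],[0,0,0],[0,0,0],[0,0,0],[0,0,0],[0,0,0],[0,0,0],[0,0,0],[0,0,0],[0,0,0]]}'
python3 go.py -13 150 68
python3 -m creep '{"gripper":[-1,-1,-1,-1,-1,-1,-1,-1,-1,-1,-1,-1],"travel":[[0,0,-6],[0,0,-12],[0,0,-18],[0,0,-24],[0,0,-30],[0,0,-36],[0,0,-42],[0,0,-48],[0,0,-54],[0,0,-60],[0,0,-65],[0,0,-68]],"rot":[[0,0,0],[0,0,0],[0,0,0],[0,0,0],[0,0,0],[0,0,0],[0,0,0],[0,0,0],[0,0,0],[0,0,0],[0,0,0],[0,0,0]]}'
cat > look.py <<'E'
from h import *
import sys
q=np.load("rail.npy"); c,s=np.cos(q[2]),np.sin(q[2])
d=cap("top")
inv=lambda p:np.round(1e3*(np.array([[c,s],[-s,c]])@(p[:2]-q[:2])),1)
for n,z in [("stop",.042),("stop_end",.06),("stop_face",.015),("tube",0),("tube_end",.015)]:
    print(n,[(round(r["p"],2),*inv(back(d,r["centre"][1]*512,r["centre"][0]*384,z))) for r in nets.spot_point("top",n)[:2]])
cv2.imwrite("pics/%s.png"%sys.argv[1],cv2.resize(d["image"][180:290,150:370],(800,400),interpolation=cv2.INTER_CUBIC))
E
python3 go.py -13 142 68; python3 look.py c3
```

```text
clock: 5.3
tcp_pos: [0.534, 0.223, 0.0699]
orientation: [-0.706, 0.032, -0.032, 0.707]
wrist_force: [0.1, 5.3, 4.5]
gripper_width: 0.0005
t 5.3 rail now [-12.2 220.9  69.9] F [0.1 5.3 4.5] grip 0.001 q [ 0.33  0.52  1.58  0.    1.04 -1.15]
travel [ -0.7   1.8 -70.9] rot [-0.05 -0.01  0.05]
clock: 6.3
tcp_pos: [0.5277, 0.1549, 0.0696]
orientation: [-0.706, 0.032, -0.032, 0.706]
wrist_force: [-0.3, 3.5, 2.2]
gripper_width: 0.0003
t 6.3 rail now [-12.4 152.5  69.6] F [-0.3  3.5  2.2] grip 0.0 q [ 0.22  0.47  1.66 -0.    1.01 -1.26]
travel [ -0.6   1.6 -10.5] rot [-0.   -0.03  0.01]
stop [(0.73, np.float64(-14.4), np.float64(109.5))]
stop_end []
stop_face [(0.7, np.float64(-45.4), np.float64(89.1))]
tube [(0.88, np.float64(-68.4), np.float64(-167.5)), (0.7, np.float64(-91.1), np.float64(-420.7))]
tube_end [(0.71, np.float64(132.8), np.float64(144.5)), (0.67, np.float64(-51.6), np.float64(-88.1))]
```

View pics/c3.png

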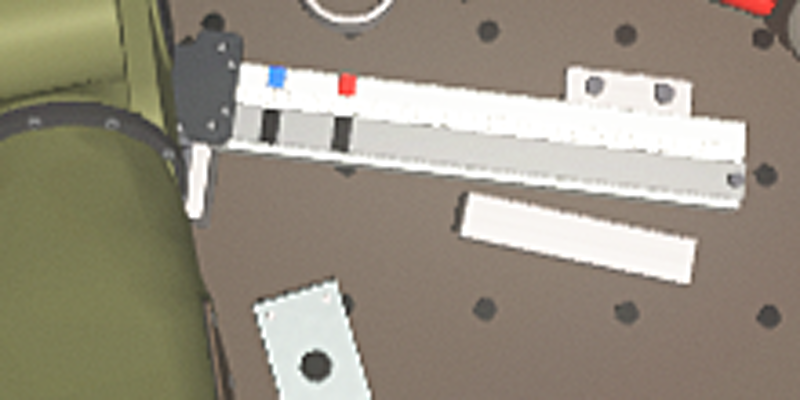

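```bash
python3 -m creep '{"gripper":[-1,-1,-1,-1,-1],"travel":[[0,0,-2],[0,0,-4],[0,0,-5],[0,0,-6],[0,0,-6]],"rot":[[0,0,0],[0,0,0],[0,0,0],[0,0,0],[0,0,0]]}'|grep -E "pos|force"
python3 -m creep '{"gripper":[-1,-1],"travel":[[0,0,-1],[0,0,-1]],"rot":[[0,0,0],[0,0,0]]}'|grep -E "pos|force"
python3 -m creep '{"gripper":[-1,-1],"travel":[[0,0,-1],[0,0,-1]],"rot":[[0,0,0],[0,0,0]]}'|grep -E "pos|force"
python3 -m creep '{"gripper":[-1,-1],"travel":[[0,0,-1],[0,0,-1]],"rot":[[0,0,0],[0,0,0]]}'|grep -E "pos|force"
python3 go.py -13 142 68
python3 - <<'E'
from h import *
d=cap("wrist"); cv2.imwrite("pics/w4.png",d["image"])
d=cap("scene"); cv2.imwrite("pics/s4.png",d["image"])
E
```

```text
tcp_pos: [0.5271, 0.1491, 0.0694]
wrist_force: [0.2, -0.2, -0.2]
tcp_pos: [0.5271, 0.1482, 0.0695]
wrist_force: [0.5, -0.5, 0.2]
tcp_pos: [0.527, 0.1473, 0.0695]
wrist_force: [0.9, 0.2, 1.1]
tcp_pos: [0.5269, 0.1463, 0.0695]
wrist_force: [-0.7, -0.0, 0.9]
t 7.52 rail now [-12.5 143.9  69.5] F [-0.7 -0.   0.9] grip 0.0 q [ 0.2   0.46  1.67 -0.    1.   -1.28]
travel [-0.5  1.5 -1.9] rot [ 0.   -0.03  0.  ]
```

Run:
```python
import cv2,numpy as np
a=cv2.imread("pics/w4.png"); b=cv2.imread("pics/s4.png")[140:215,220:320]
cv2.imwrite("pics/v4.png",np.hstack([a[100:384,:400],cv2.resize(b,(379,284),interpolation=cv2.INTER_CUBIC)]))
```

```text
(no output)
```

View pics/v4.png

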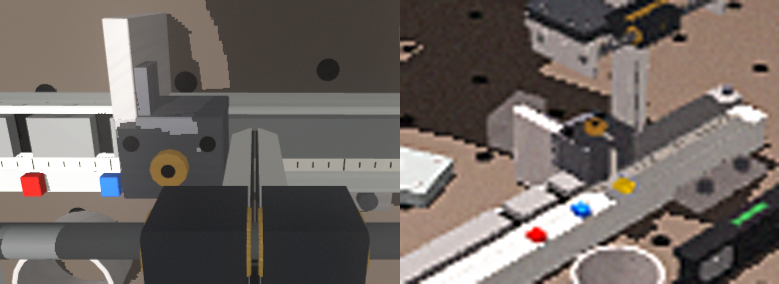

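```bash
python3 -m creep '{"gripper":[-1,-1,-1,-1,-1,-1,-1,-1,-1,-1,-1,-1],"travel":[[0,0,10],[0,-30,12],[0,-65,12],[0,-100,12],[-10,-100,-20],[-20,-100,-58],[-32,-100,-98],[-43,-100,-138],[-54,-100,-178],[-65,-100,-218],[-76,-100,-258],[-88,-100,-295]],"rot":[[0,0,0],[0,0,0],[0,0,0],[0,0,0],[0,0,0],[0,0,0],[0,0,0],[0,0,0],[0,0,0],[0,0,0],[0,0,0],[0,0,0]]}'
python3 go.py -105 -175 23; python3 look.py c5
```

```text
clock: 8.62
tcp_pos: [0.4119, -0.1408, 0.1698]
orientation: [0.706, -0.032, 0.032, -0.706]
wrist_force: [1.5, -0.7, -0.5]
gripper_width: 0.0002
t 8.62 rail now [-101.1 -152.4  169.8] F [ 1.5 -0.7 -0.5] grip 0.0 q [-0.41  0.09  1.89  0.    1.16 -1.89]
travel [ -4.  146.8 -22.6] rot [ 0.01 -0.01  0.04]
stop [(0.56, np.float64(-8.3), np.float64(101.0))]
stop_end [(0.79, np.float64(-15.4), np.float64(126.5)), (0.18, np.float64(98.3), np.float64(11.3))]
stop_face [(0.57, np.float64(-53.1), np.float64(76.5))]
tube [(0.66, np.float64(-96.8), np.float64(-423.7))]
tube_end [(0.67, np.float64(-27.2), np.float64(-460.8)), (0.57, np.float64(-48.9), np.float64(-87.3))]
```

View pics/c5.png

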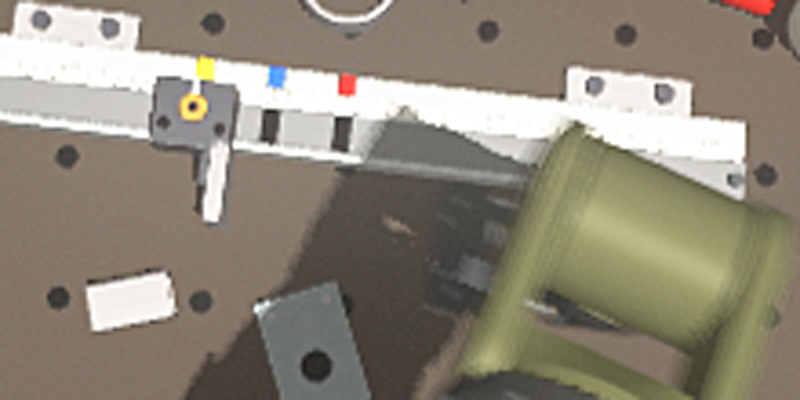

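```bash
python3 -m creep '{"gripper":[-1,-1,-1,-1,-1,-1,-1],"travel":[[-4,20,-23],[-4,55,-23],[-4,90,-23],[-4,120,-23],[-4,138,-23],[-4,147,-23],[-4,147,-23]],"rot":[[0,0,0],[0,0,0],[0,0,0],[0,0,0],[0,0,0],[0,0,0],[0,0,0]]}'
python3 go.py -72 -175 23
python3 -m creep '{"gripper":[-1,-1,-1,-1,-1,-1,-1,-1,-1,-1,-1,-1],"travel":[[4,0,0],[8,0,0],[11,0,0],[14,0,0],[16,0,0],[18,0,0],[20,0,0],[22,0,0],[24,0,0],[26,0,0],[28,0,0],[30,0,0]],"rot":[[0,0,0],[0,0,0],[0,0,0],[0,0,0],[0,0,0],[0,0,0],[0,0,0],[0,0,0],[0,0,0],[0,0,0],[0,0,0],[0,0,0]]}'
python3 go.py -68 -175 23
```

```text
clock: 9.5
tcp_pos: [0.4062, -0.1606, 0.0211]
orientation: [-0.706, 0.032, -0.03, 0.707]
wrist_force: [0.2, 0.2, -0.3]
gripper_width: 0.0004
t 9.5 rail now [-105.  -172.6   21.1] F [ 0.2  0.2 -0.3] grip 0.0 q [-0.46  0.35  2.    0.    0.8  -1.94]
travel [33.  -2.  -2.4] rot [-0.06  0.08 -0.15]
clock: 10.5
tcp_pos: [0.4365, -0.1647, 0.0224]
orientation: [-0.706, 0.032, -0.032, 0.706]
wrist_force: [-4.2, -0.2, 3.2]
gripper_width: 0.0004
t 10.5 rail now [ -74.5 -174.    22.4] F [-4.2 -0.2  3.2] grip 0.0 q [-0.44  0.4   1.92 -0.    0.83 -1.92]
travel [ 6.5 -0.6 -1. ] rot [-0.   -0.03 -0.01]
```

```bash
python3 -m creep '{"gripper":[-1,-1,-1],"travel":[[2,0,0],[4,0,0],[4,0,0]],"rot":[[0,0,0],[0,0,0],[0,0,0]]}'|grep -E "pos|force"
python3 -m creep '{"gripper":[-1,-1],"travel":[[1,0,0],[1,0,0]],"rot":[[0,0,0],[0,0,0]]}'|grep -E "pos|force"
python3 -m creep '{"gripper":[-1,-1],"travel":[[1,0,0],[1,0,0]],"rot":[[0,0,0],[0,0,0]]}'|grep -E "pos|force"
python3 go.py -68 -175 23
```

```text
tcp_pos: [0.4409, -0.1651, 0.0225]
wrist_force: [-0.2, 0.4, 1.1]
tcp_pos: [0.4415, -0.1651, 0.0224]
wrist_force: [-2.1, -1.8, 1.5]
tcp_pos: [0.4424, -0.1652, 0.0224]
wrist_force: [-1.5, -0.6, 0.9]
t 11.08 rail now [ -68.5 -174.    22.4] F [-1.5 -0.6  0.9] grip 0.0 q [-0.43  0.41  1.9   0.    0.83 -1.92]
travel [ 0.5 -0.6 -1. ] rot [ 0.   -0.03  0.01]
```

```bash
python3 -m creep '{"gripper":[-1,-1],"travel":[[1,0,0],[1,0,0]],"rot":[[0,0,0],[0,0,0]]}'|grep -E "pos|force"
python3 -m creep '{"gripper":[-1,-1],"travel":[[1,0,0],[1,0,0]],"rot":[[0,0,0],[0,0,0]]}'|grep -E "pos|force"
```

```text
tcp_pos: [0.4426, -0.1652, 0.0224]
wrist_force: [-10.0, -0.9, 8.6]
tcp_pos: [0.4426, -0.1652, 0.0224]
wrist_force: [-18.2, -2.0, 15.9]
```

```bash
python3 -m creep '{"gripper":[-1,-1,-1,-1,-1,-1,-1,-1,-1,-1,-1,-1],"travel":[[-5,0,0],[-17,0,0],[-32,0,-5],[-36,0,-30],[-36,0,-60],[-36,0,-90],[-36,0,-114],[-30,0,-118],[-15,0,-118],[5,0,-118],[22,0,-118],[22,0,-118]],"rot":[[0,0,0],[0,0,0],[0,0,0],[0,0,0],[0,0,0],[0,0,0],[0,0,0],[0,0,0],[0,0,0],[0,0,0],[0,0,0],[0,0,0]]}'
python3 go.py -45 -264 23
python3 - <<'E'
from h import *
d=cap("scene"); cv2.imwrite("pics/s6.png",cv2.resize(d["image"][150:270,120:320],(800,480),interpolation=cv2.INTER_CUBIC))
E
```

```text
clock: 12.42
tcp_pos: [0.4582, -0.2846, 0.0226]
orientation: [0.707, -0.031, 0.032, -0.706]
wrist_force: [0.1, -0.0, 0.2]
gripper_width: 0.0005
t 12.42 rail now [ -42.1 -291.4   22.6] F [ 0.1 -0.   0.2] grip 0.001 q [-0.62  0.52  1.72  0.    0.9  -2.11]
travel [-2.9 -0.4 27.4] rot [0.04 0.04 0.11]
```

View pics/s6.png

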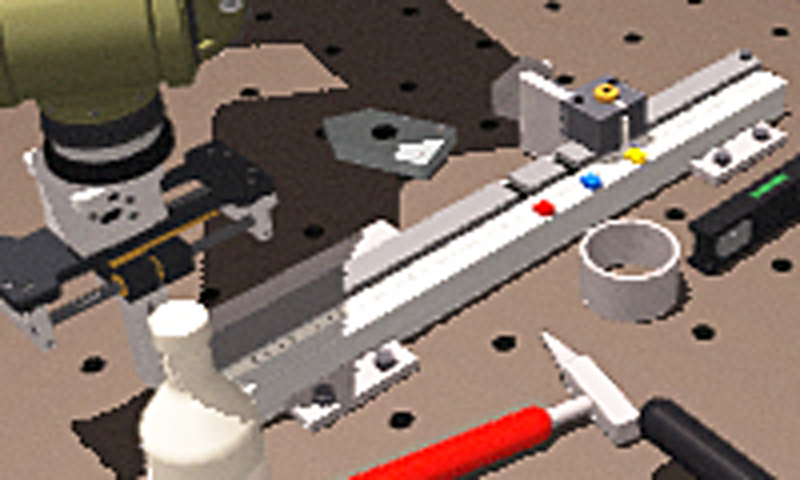

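```bash
python3 -m creep '{"gripper":[-1,-1,-1,-1,-1,-1,-1,-1,-1,-1,-1,-1],"travel":[[-3,0,8],[-3,0,16],[-3,0,20],[-3,0,24],[-3,0,28],[-3,0,32],[-3,0,37],[-3,0,42],[-3,0,48],[-3,0,54],[-3,0,60],[-3,0,66]],"rot":[[0,0,0],[0,0,0],[0,0,0],[0,0,0],[0,0,0],[0,0,0],[0,0,0],[0,0,0],[0,0,0],[0,0,0],[0,0,0],[0,0,0]]}'
python3 go.py -45 -112 23
```

```text
clock: 13.47
tcp_pos: [0.4586, -0.2185, 0.0226]
orientation: [0.707, -0.032, 0.032, -0.706]
wrist_force: [-1.3, -4.3, 3.0]
gripper_width: 0.0003
t 13.47 rail now [ -47.6 -225.6   22.6] F [-1.3 -4.3  3. ] grip 0.0 q [-0.52  0.47  1.81 -0.    0.87 -2.  ]
travel [  2.6  -0.5 113.6] rot [ 0.02 -0.03  0.01]
```

```bash
python3 -m creep '{"gripper":[-1,-1,-1,-1,-1,-1,-1,-1,-1,-1,-1,-1],"travel":[[0,0,6],[0,0,12],[0,0,18],[0,0,24],[0,0,30],[0,0,36],[0,0,42],[0,0,48],[0,0,54],[0,0,60],[0,0,66],[0,0,72]],"rot":[[0,0,0],[0,0,0],[0,0,0],[0,0,0],[0,0,0],[0,0,0],[0,0,0],[0,0,0],[0,0,0],[0,0,0],[0,0,0],[0,0,0]]}'|grep -E "pos|force"
python3 -m creep '{"gripper":[-1,-1,-1,-1,-1,-1,-1,-1,-1,-1],"travel":[[0,0,6],[0,0,12],[0,0,18],[0,0,24],[0,0,30],[0,0,34],[0,0,38],[0,0,40],[0,0,41],[0,0,41]],"rot":[[0,0,0],[0,0,0],[0,0,0],[0,0,0],[0,0,0],[0,0,0],[0,0,0],[0,0,0],[0,0,0],[0,0,0]]}'|grep -E "pos|force"
python3 go.py -45 -99 23; python3 look.py c7
```

```text
tcp_pos: [0.4651, -0.1465, 0.0224]
wrist_force: [-0.4, -4.4, 3.3]
tcp_pos: [0.4686, -0.106, 0.0223]
wrist_force: [0.6, 0.1, 0.8]
t 15.3 rail now [ -47.8 -112.6   22.3] F [0.6 0.1 0.8] grip 0.0 q [-0.3   0.42  1.88  0.    0.84 -1.78]
travel [ 2.8 -0.7 13.6] rot [-0.03 -0.02 -0.03]
stop [(0.93, np.float64(-11.7), np.float64(103.5))]
stop_end [(0.62, np.float64(-15.7), np.float64(126.8))]
stop_face [(0.58, np.float64(-48.5), np.float64(76.0))]
tube [(0.98, np.float64(-49.8), np.float64(-8.2)), (0.68, np.float64(-3.6), np.float64(106.1))]
tube_end [(0.93, np.float64(-42.0), np.float64(59.5)), (0.84, np.float64(-24.1), np.float64(-447.8))]
```

View pics/c7.png

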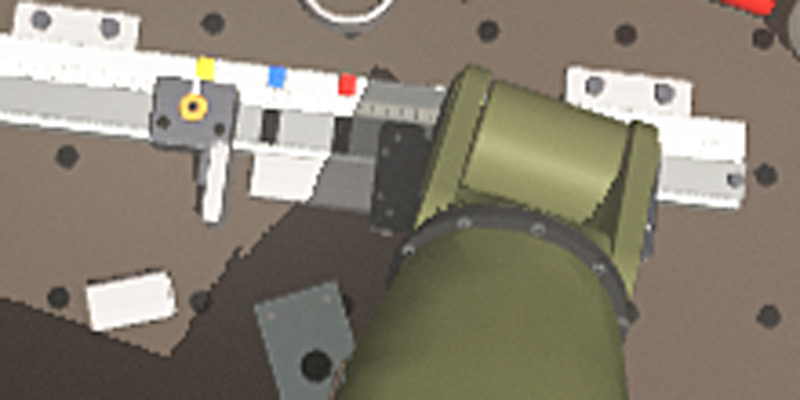

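```bash
python3 -m creep '{"gripper":[-1,-1,-1,-1,-1,-1],"travel":[[0,0,2],[0,0,4],[0,0,6],[0,0,8],[0,0,9],[0,0,9]],"rot":[[0,0,0],[0,0,0],[0,0,0],[0,0,0],[0,0,0],[0,0,0]]}'|grep -E "pos|force"
python3 -m creep '{"gripper":[-1,-1],"travel":[[0,0,1],[0,0,1]],"rot":[[0,0,0],[0,0,0]]}'|grep -E "pos|force"
python3 -m creep '{"gripper":[-1,-1],"travel":[[0,0,1],[0,0,1]],"rot":[[0,0,0],[0,0,0]]}'|grep -E "pos|force"
python3 go.py -45 -99 23
```

```text
tcp_pos: [0.4696, -0.0971, 0.0225]
wrist_force: [0.8, 0.4, 0.4]
tcp_pos: [0.4697, -0.0963, 0.0225]
wrist_force: [-0.1, -0.0, -0.7]
tcp_pos: [0.4698, -0.0953, 0.0225]
wrist_force: [0.8, -0.0, 0.8]
t 16.43 rail now [ -47.6 -101.9   22.5] F [ 0.8 -0.   0.8] grip 0.0 q [-0.28  0.42  1.88 -0.    0.84 -1.76]
travel [ 2.6 -0.5  2.9] rot [ 0.   -0.03  0.01]
```

```bash
python3 -m creep '{"gripper":[-1],"travel":[[0,0,1]],"rot":[[0,0,0]]}'|grep -E "pos|force"
python3 -m creep '{"gripper":[-1],"travel":[[0,0,1]],"rot":[[0,0,0]]}'|grep -E "pos|force"
python3 -m creep '{"gripper":[-1],"travel":[[0,0,0.5]],"rot":[[0,0,0]]}'|grep -E "pos|force"
python3 look.py c8
```

```text
tcp_pos: [0.4698, -0.0945, 0.0225]
wrist_force: [-0.4, -2.3, 0.1]
tcp_pos: [0.47, -0.0935, 0.0225]
wrist_force: [-0.6, -1.9, -0.1]
tcp_pos: [0.47, -0.0929, 0.0225]
wrist_force: [0.1, -2.9, 0.2]
stop [(0.62, np.float64(-7.2), np.float64(107.0)), (0.44, np.float64(-8.3), np.float64(129.0))]
stop_end [(0.87, np.float64(-7.6), np.float64(126.5))]
stop_face [(0.9, np.float64(-48.7), np.float64(77.7)), (0.73, np.float64(32.5), np.float64(-5.6))]
tube [(0.9, np.float64(-91.8), np.float64(-422.7)), (0.64, np.float64(-52.1), np.float64(-11.3))]
tube_end [(0.81, np.float64(-38.6), np.float64(75.4)), (0.8, np.float64(-23.7), np.float64(-446.6))]
```

Run:
```python
from h import *
d=cap("wrist"); a=d["image"]; d=cap("scene"); b=cv2.resize(d["image"][140:220,200:310],(396,288),interpolation=cv2.INTER_CUBIC)
c=cv2.imread("pics/c8.png")[:250,50:500]
t=np.hstack([cv2.resize(a,(384,288)),b]); c=cv2.resize(c,(540,300)); c=np.hstack([c,np.zeros((300,240,3),np.uint8)])
cv2.imwrite("pics/v8.png",np.vstack([t,c]))
```

```text
(no output)
```

View pics/v8.png

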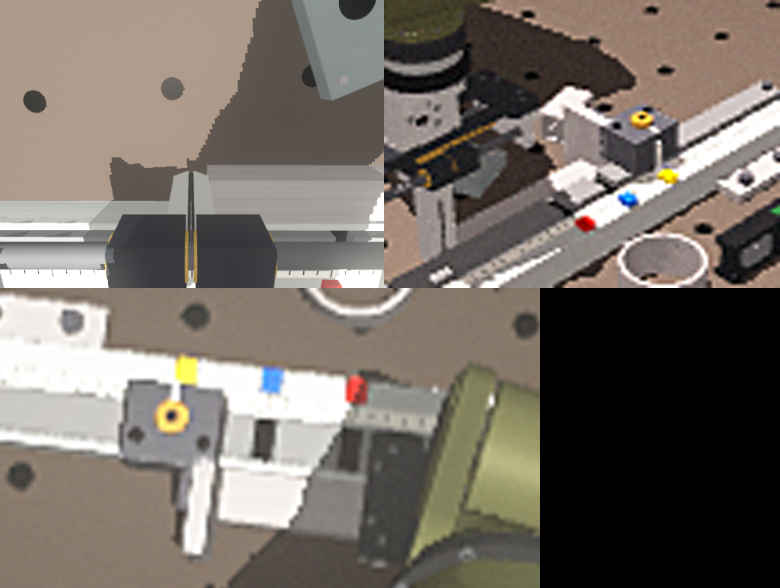

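```bash
python3 -m creep '{"gripper":[-1,-1],"travel":[[0,0,0.5],[0,0,0.5]],"rot":[[0,0,0],[0,0,0]]}'|grep -E "pos|force"
python3 -m creep '{"gripper":[-1,-1],"travel":[[0,0,0.5],[0,0,0.5]],"rot":[[0,0,0],[0,0,0]]}'|grep -E "pos|force"
```

```text
tcp_pos: [0.47, -0.0924, 0.0224]
wrist_force: [0.4, -0.8, -0.4]
tcp_pos: [0.4701, -0.0919, 0.0224]
wrist_force: [0.3, -2.0, -0.1]
```

```bash
python3 -m creep '{"gripper":[-1,-1],"travel":[[0,0,0.5],[0,0,0.5]],"rot":[[0,0,0],[0,0,0]]}'|grep -E "pos|force"
python3 -m creep '{"gripper":[-1,-1],"travel":[[0,0,0.5],[0,0,0.5]],"rot":[[0,0,0],[0,0,0]]}'|grep -E "pos|force"
python3 go.py -45 -99 23
```

```text
tcp_pos: [0.4701, -0.0914, 0.0224]
wrist_force: [0.0, -2.0, -0.1]
tcp_pos: [0.4701, -0.0911, 0.0224]
wrist_force: [-0.1, -5.0, -0.4]
t 17.75 rail now [-47.6 -97.7  22.4] F [-0.1 -5.  -0.4] grip 0.0 q [-0.27  0.42  1.89 -0.    0.84 -1.75]
travel [ 2.6 -0.6 -1.3] rot [ 0.03 -0.02  0.  ]
```

```bash
python3 -m creep '{"gripper":[-1,-1],"travel":[[0,0,0.4],[0,0,0.4]],"rot":[[0,0,0],[0,0,0]]}'|grep -E "pos|force"
```

```text
tcp_pos: [0.4702, -0.091, 0.0225]
wrist_force: [-1.9, -5.9, -0.3]
```

```bash
python3 -m creep '{"gripper":[-1,-1,-1,-1,-1,-1,-1,-1,-1,-1,-1],"travel":[[0,0,-4],[0,0,-14],[0,-5,-26],[0,-35,-30],[-20,-65,-50],[-50,-90,-80],[-80,-115,-110],[-110,-125,-145],[-110,-125,-180],[-110,-125,-215],[-110,-125,-215]],"rot":[[0,0,0],[0,0,0],[0,0,0],[0,0,0],[0,0,0],[0,0,0],[0,0,0],[0,0,0],[0,0,0],[0,0,0],[0,0,0]]}'|grep -E "pos|force"
python3 look.py c9; python3 go.py -95 -7 23
python3 - <<'E'
import cv2,numpy as np
from h import *
d=cap("scene"); b=cv2.resize(d["image"][130:230,180:320],(800,571),interpolation=cv2.INTER_CUBIC)[:280]
d=cap("scene"); b=cv2.resize(d["image"][140:210,190:310],(514,300),interpolation=cv2.INTER_CUBIC)
c=cv2.imread("pics/c9.png")[20:270,130:530]
c=cv2.resize(c,(480,300)); b=cv2.resize(b,(480,280)); cv2.imwrite("pics/v9.png",np.vstack([c,b]))
E
```

```text
tcp_pos: [0.3395, -0.3003, 0.1488]
wrist_force: [0.6, -0.2, 0.8]
stop [(0.29, np.float64(-49.1), np.float64(65.9))]
stop_end [(0.98, np.float64(-20.9), np.float64(128.6))]
stop_face [(0.58, np.float64(-46.4), np.float64(76.8)), (0.57, np.float64(-40.4), np.float64(72.4))]
tube [(0.81, np.float64(-87.2), np.float64(-421.6)), (0.71, np.float64(-38.2), np.float64(-3.0))]
tube_end [(0.81, np.float64(-24.7), np.float64(-458.0)), (0.61, np.float64(-34.6), np.float64(71.6))]
t 19.13 rail now [-157.6 -311.1  147.4] F [ 0.3 -0.2  0.5] grip 0.001 q [-0.79  0.16  1.87  0.    1.11 -2.27]
travel [ 62.9 124.5 304. ] rot [-0.02  0.05 -0.01]
```

View pics/v9.png

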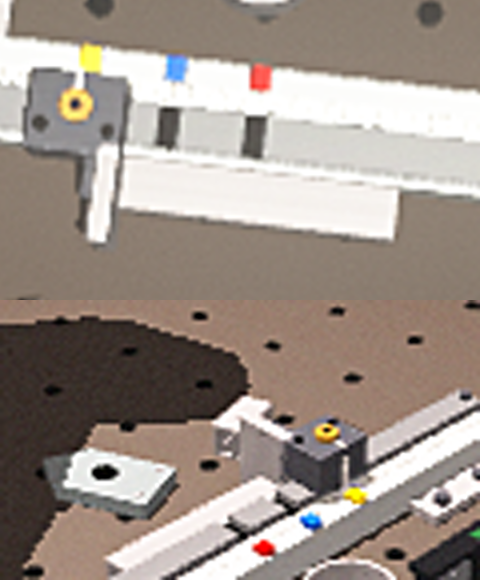

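```bash
python3 -m creep '{"gripper":[-1,-1,-1,-1,-1,-1,-1,-1,-1,-1,-1,-1],"travel":[[5,0,35],[12,0,70],[20,0,110],[28,0,150],[36,0,190],[44,0,230],[52,0,265],[60,25,290],[63,60,294],[63,95,294],[63,118,294],[63,125,294]],"rot":[[0,0,0],[0,0,0],[0,0,0],[0,0,0],[0,0,0],[0,0,0],[0,0,0],[0,0,0],[0,0,0],[0,0,0],[0,0,0],[0,0,0]]}'|grep -E "pos|force"
python3 -m creep '{"gripper":[-1,-1,-1,-1,-1,-1,-1,-1,-1,-1,-1],"travel":[[3,0,0],[6,0,0],[9,0,0],[12,0,0],[15,0,0],[17,0,0],[19,0,0],[21,0,0],[22,0,0],[23,0,0],[23,0,0]],"rot":[[0,0,0],[0,0,0],[0,0,0],[0,0,0],[0,0,0],[0,0,0],[0,0,0],[0,0,0],[0,0,0],[0,0,0],[0,0,0]]}'|grep -E "force"
python3 go.py -68 -17 23
```

```text
tcp_pos: [0.4286, -0.0066, 0.0195]
wrist_force: [0.3, 0.0, -0.1]
wrist_force: [0.4, 0.6, 0.7]
t 21.15 rail now [-71.5 -18.1  22.4] F [0.4 0.6 0.7] grip 0.001 q [-0.1   0.37  1.95 -0.    0.81 -1.58]
travel [ 3.5 -0.6  1.1] rot [ 0.   -0.03 -0.  ]
```

```bash
python3 -m creep '{"gripper":[-1,-1,-1],"travel":[[1,0,0],[2,0,0],[2,0,0]],"rot":[[0,0,0],[0,0,0],[0,0,0]]}'|grep -E "pos|force"
python3 -m creep '{"gripper":[-1,-1],"travel":[[0.7,0,0],[0.7,0,0]],"rot":[[0,0,0],[0,0,0]]}'|grep -E "pos|force"
python3 -m creep '{"gripper":[-1,-1],"travel":[[0.7,0,0],[0.7,0,0]],"rot":[[0,0,0],[0,0,0]]}'|grep -E "pos|force"
python3 go.py -68 -17 23
```

```text
tcp_pos: [0.4555, -0.0098, 0.0224]
wrist_force: [-0.4, -0.1, -0.2]
tcp_pos: [0.4562, -0.0099, 0.0224]
wrist_force: [0.3, 0.2, 0.6]
tcp_pos: [0.4568, -0.01, 0.0224]
wrist_force: [-1.6, 0.4, 0.0]
t 21.73 rail now [-68.2 -18.1  22.4] F [-1.6  0.4  0. ] grip 0.0 q [-0.1   0.38  1.94  0.    0.82 -1.58]
travel [ 0.2 -0.6  1.1] rot [-0.   -0.03 -0.02]
```

```bash
python3 -m creep '{"gripper":[-1,-1],"travel":[[0.7,0,0],[0.7,0,0]],"rot":[[0,0,0],[0,0,0]]}'|grep -E "pos|force"
python3 -m creep '{"gripper":[-1,-1],"travel":[[0.7,0,0],[0.7,0,0]],"rot":[[0,0,0],[0,0,0]]}'|grep -E "pos|force"
```

```text
tcp_pos: [0.4569, -0.01, 0.0224]
wrist_force: [-5.5, -0.2, 5.7]
tcp_pos: [0.4569, -0.01, 0.0223]
wrist_force: [-10.8, 0.1, 8.3]
```

```bash
python3 -m creep '{"gripper":[-1,-1,-1,-1,-1,-1,-1,-1,-1,-1,-1,-1],"travel":[[-3,0,0],[-12,0,0],[-30,-10,0],[-40,-45,0],[-40,-85,0],[-40,-125,-30],[-50,-130,-70],[-60,-130,-110],[-70,-130,-150],[-80,-130,-190],[-90,-130,-230],[-90,-130,-230]],"rot":[[0,0,0],[0,0,0],[0,0,0],[0,0,0],[0,0,0],[0,0,0],[0,0,0],[0,0,0],[0,0,0],[0,0,0],[0,0,0],[0,0,0]]}'|grep -E "pos|force"
python3 look.py c10
python3 - <<'E'
from h import *
d=cap("top"); cv2.imwrite("pics/v10.png",cv2.resize(d["image"][190:260,170:300],(800,431),interpolation=cv2.INTER_CUBIC))
q=np.load("rail.npy"); c,s=np.cos(q[2]),np.sin(q[2])
for n,P in [("tube corners",[(-60,73,30),(-60,-87,30),(-30,-87,30)]),("cap",[(-12,100,83)]),("arm face top outer",[(-85,73,77)])]:
    for x,y,z in P:
        u=proj(d,[q[0]+(c*x-s*y)/1e3,q[1]+(s*x+c*y)/1e3,z/1e3]); print(n,np.round((u-[170,190])*800/130,0))
E
```

```text
tcp_pos: [0.3455, -0.2354, 0.1525]
wrist_force: [-0.2, 0.2, -0.4]
stop [(0.78, np.float64(-11.8), np.float64(103.8))]
stop_end [(0.85, np.float64(-15.9), np.float64(128.3))]
stop_face [(0.89, np.float64(-50.0), np.float64(77.1))]
tube [(0.91, np.float64(-86.9), np.float64(-421.0)), (0.62, np.float64(-46.9), np.float64(-0.0))]
tube_end [(0.97, np.float64(-32.5), np.float64(-452.4)), (0.71, np.float64(34.0), np.float64(-5.2))]
tube corners [265. 263.]
tube corners [653. 308.]
tube corners [660. 236.]
cap [204. 120.]
arm face top outer [248. 313.]
```

View pics/v10.png

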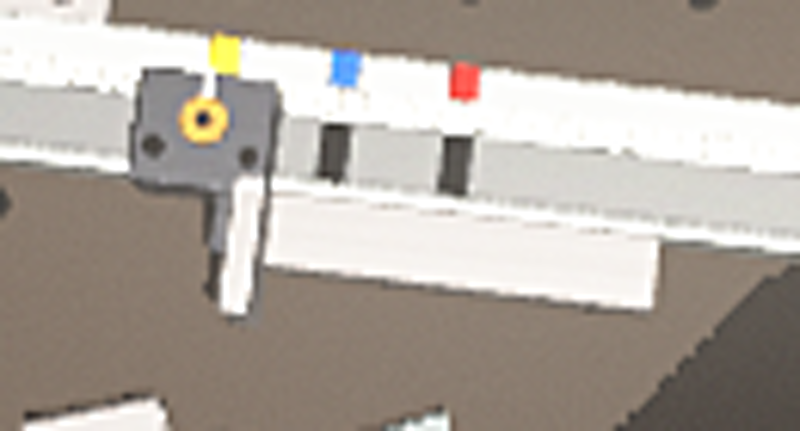

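The final picture agrees with the prediction. The cap is at (203,119) against a predicted (204,120), and the tube's corner is at (653,308) as predicted. The tool is clear.

```bash
python3 -c "
from bench import arm, readout
print(arm.hand_in(), readout.get_obs()['clock'])"
```

```text
the job is handed in; nothing more can be done
the job is handed in; nothing more can be done
```

The stop is in the notch at the yellow mark, and the tube is flat against the fence with its end butted against the stop. I handed the job in, with the clock at about 23 s of the 67 s allowed; no verdict is reported.

- **Stop:** I pushed it along the rail with closed fingertips. The push force dropped to zero as it clicked into the yellow notch at rail y = 100 mm.
- **Tube:** I pushed it flat to the fence, peaking at about 18 N along the push. Then I slid it along the fence until the force rose from about 2 N to 6 N against the stop, well under the 14 N that would dislodge it. A last light side press of about 11 N moved it less than 0.2 mm, so it was seated.
- **Final checks:** In the last top view, the stop's cap and the tube's robot-side corner at its far end lie within a pixel of where a finished setup would put them. The robot was touching nothing. In the views I took, the offcut and magnet square showed no visible shift, and the arm kept clear of everything behind the rail.
- **Disagreements:** The networks read the stop 1–7 mm further along the rail than expected. They also sometimes reported the other tube, the look-alike further from the base. I relied on the geometry fit and the contact forces instead.

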